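# Lock a hammer-foot post into the bench rail

## Robot

A 6-joint arm with a two-finger parallel gripper is mounted at the origin on the work surface. World frame = base frame: x ahead of the robot, y to its left, z up, the work surface at z = 0. Lengths are in m, angles in rad, forces in N, time in s.
With the tool pointing down it reaches from about 0.4 to 0.825 m from the base axis. Payload 7 kg.
Tool frame: the origin (TCP) lies at the centre of the arm's flange, where the gripper is bolted on; the fingertips stand 178 mm ahead of it and the grasp point (between the pads) lies 159 mm ahead of it; x points along the fingers, y is the direction in which the jaws open and shut, and the axes are right-handed (so a half turn about x gives the same grasp; the last joint's range is limited). The gripper opens to 88 mm and grips with 3 to 60 N. Pads are 19 mm wide; open, the fingers measure 130 mm over their backs; the gripper's body (78 mm by 193 mm) begins 47 mm behind the grasp point.
Start: joints at [-1.061, 0.359, 0.012, 0, -1.224, -0.288], TCP at [0.148, -0.658, 0.405] pointing down, gripper open.
Joint ranges: [-3.07, 3.07], [-1.43, 2.12], [-1.02, 1.25], [-3.03, 1.67], [-3.05, -0], [-3.03, 3.03]. Speed limits (rad/s): [2.39, 2.39, 3.01, 3.14, 3.14, 3.14].

## Interface

Orientations are given as [roll, pitch, yaw] about the fixed x, y, z axes, in that order (R = Rz(yaw) Ry(pitch) Rx(roll)).
In Python, from station import status, viewer, arm gives the robot as it stands. The module is installed in compiled form; this text tells all that it offers.
- The arm moves only by the tool apply_moves, never from a script. Its argument "commands" is a list of rows, each an object of numbers: "dx", "dy", "dz": the shift along the world's x, y, z in mm; "spin": the turn about the world's z in degrees; "hand": the closure, from 0 (fully open) to 1 (shut). A call has exactly 5 rows; each row shifts and turns the commanded pose from where the row before left it; what a row does not reach is not made up. A row lasts 1/8 s, in which the tool goes at most 62.5 mm and 10.7 degrees, less where a joint would pass 70% of its speed; a pose out of reach is approached as far as the arm can. A call is refused whole if a number of a shift passes 62.5 or a number of a turn 10.7, either way. A call with a gripper value outside its range is refused whole. The fingers move at their own pace and stop on an object; "grip_force" is the grip in N (left out, the last holds). Time passes only in rows, so rows that do not move let the fingers close, or fill a call up. It gives the time, the measured TCP pose, the force and the opening at its end, in the units of the state.
- status.get_state(): the state, without advancing time (a new reading comes with each control period).
- viewer.grab_frame(name): name is "scene" or "top" or "wrist"; returns the picture (420x560x3 uint8, red, green, blue); there is no depth.
- viewer.camera_info(name): a dict with "fx", "fy", "cx", "cy" (pixels), "eye" and "attitude" of the camera in the world; the wrist camera has in their place "T_tool_cam" (4x4, takes a point from camera to tool coordinates, whose origin is the TCP and whose axes are the tool frame's). Camera axes: x right, y up, looking along -z (the intrinsics and any distortion apply to the point x, -y, -z); pixel columns grow to the right and rows downward; lengths in m; the calibration is good to about 2 mm. A picture is of the moment at which its call begins: read the wrist's pose just before it. camera_info takes no time and is no camera call.
- arm.job_done(): hands the job in, once; it reports no verdict.
The state is a dict: "t": time; "q": joint angles; "qd": joint speeds; "joint_efforts": joint torques, N m; "eef_pos": TCP position; "ee_rot": TCP orientation; "force": force on the tool from outside, world axes, zero at the start; "moment": the same for the moment, N m; "width": finger opening in m.
Only numpy, scipy, OpenCV 4.12 (cv2) and the standard library are available. Lean on these libraries where they do the work, as an engineer would, in place of code of your own. Each camera call takes 0.05 s, during which the arm holds its last target.

## Task

Take the support post out of its stand and drop its foot into the slot of the aluminium rail, a good hand's breadth short of the end stop, then twist it a quarter turn so that the foot locks crosswise under the lips. Keeping it locked, slide it along the rail up against the end stop and press it home with a steady push of about 10 N for a second, never over 25 N, then let go of it there, upright and touching the stop. Do not force it down on the rail (40 N would mark it) and leave the flask, the bottle and the wrench alone.

Things in the scene. Friction and masses are not known exactly. Their poses are not given: they have to be found in the camera images.
- post: Steel post, 81 mm tall, about 0.12 kg, upright in the stand. Origin: centre of its underside; z up, x along the long side of its foot. From below: hammer foot 24 (x) x 9 (y) x 8 mm high, round ends; neck 8.4 mm thick, to 15 mm; round flange 34 mm wide, 15 to 21 mm; stem 16 mm thick, to 45 mm; then the grip head (see post_head).
- post_head (a point): Middle of the post's grip head, 63 mm above its origin: aluminium block 28 mm (x) by 16 mm (y), 45 to 81 mm above the origin, best gripped across the 16 mm. Its long side lies the same way as the foot's, so it shows how the foot is turned. Axes as the post's.
- rail: Fixed aluminium T-slot rail, 304 mm long (x), 44 mm wide (y), 30 mm high; four screw lugs 10 mm high reach 22 mm beyond its sides. Origin: centre of its underside; x along the slot, towards the end with the stop; z up. Below the slot a chamber 28 mm wide, floor at 13 mm, lets the foot turn either way. Nothing clicks: it is locked with the foot crosswise, within 10 degrees.
- rail_slot (a point): Mouth of the rail's slot: on the slot's middle line, half way along the rail, 30 mm above its origin. The slot is 11 mm wide between two lips 5 mm thick (30 down to 25 mm). With the foot in, the post's flange rests on the lips: the post's origin is then 15 mm above the rail's, its foot 2 mm clear of floor and lips.
- stop: Fixed end stop: dark steel block on top of the rail, 30 mm along it (x), 52 mm across, 14 mm high (top 44 mm above the bench). Origin: centre of its underside; axes as the rail's. The stop face is 15 mm from the origin towards -x; the flange's rim meets it, so the post's axis ends 32 mm from the stop's origin. Rigid, it does not give: the last millimetre must be felt.
- stand: Fixed grey plastic block, 54 mm square, 18 mm high, with a 27 mm square well; the post's flange rests on its rim with the foot hanging inside, the post's origin 3 mm above the bench. Origin: centre of its underside.
- flask: Bystander: conical glass flask, 72 mm wide, 108 mm tall, standing. Origin: centre of its underside.
- amber_bottle: Bystander: small amber glass jar with a white cap, 48 mm wide, 85 mm tall. Origin: centre of its underside.
- wrench: Bystander: steel wrench 150 mm long, lying flat. Origin: about its middle, underside.
Not all that is in view belongs to the job. Leave any purple or red look-alike of the post alone.

How it is judged:
By the outcome, as a careful person would: the job done as asked, in the order asked, and still so for the second after the job is handed in, with the robot touching nothing.
It also fails if it takes over 58 s, if anything falls off the work surface, if the arm or the gripper's body presses on something with over 40 N, if the wrist force passes 120 N, or if a joint passes its speed limit or range.

## Working session

There is one attempt and no reset: what is moved stays moved. The work goes in short steps, Python scripts to look and compute and a tool call to move; the robot and the scene stay as the last step left them, time stands still between calls to the robot, and variables do not carry over. Pictures are saved under pics/ and viewed, and the job is handed in when it is done.

Besides the shell and the picture viewer there is one more tool, called after "Emit:" by a JSON object that holds its "api" and its "payload". apply_moves: Moves the arm, as the interface text tells. Its arguments: {"type":"object","properties":{"commands":{"type":"array","items":{"type":"object","properties":{"dx":{"type":"number"},"dy":{"type":"number"},"dz":{"type":"number"},"spin":{"type":"number"},"hand":{"type":"number"}}}},"grip_force":{"type":"number"}},"required":["commands"]}

```bash
mkdir -p pics; python3 - <<'E'
from station import status, viewer, arm
import cv2
s=status.get_state(); print(s)
for n in ["scene","top","wrist"]:
    print(n,viewer.camera_info(n))
    cv2.imwrite(f"pics/{n}0.png",viewer.grab_frame(n)[:,:,::-1])
E
```

```text
{'t': 0.0, 'q': array([-1.06091932e+00,  3.59369369e-01,  1.10556543e-02, -3.31226786e-04,
       -1.22410168e+00, -2.88079250e-01]), 'qd': array([0.00179692, 0.0010298 , 0.00146131, 0.00054729, 0.00027013,
       0.00026331]), 'joint_efforts': array([ 1.82652529e-03, -5.82714450e+01,  2.93057764e+01,  6.99691281e+00,
        6.99841767e-03, -1.70477283e-04]), 'eef_pos': array([ 0.14842598, -0.65827574,  0.40373579]), 'ee_rot': array([1.66890219, 1.56914758, 1.89058715]), 'force': array([ 0.70163216, -0.30667671,  0.63089432]), 'moment': array([-0.00798938,  0.01686052, -0.06096042]), 'width': 0.0874584726534443}
scene {'fx': 474.48917555128344, 'fy': 474.48917555128344, 'cx': 278.5505775228161, 'cy': 203.42302527203142, 'eye': array([ 1.22317237, -0.47387591,  0.83223514]), 'attitude': array([0.80583597, 0.01619784, 0.92059071])}
top {'fx': 418.6602012598019, 'fy': 418.6602012598019, 'cx': 280.662884788643, 'cy': 214.24534923749823, 'eye': array([ 0.5036521 , -0.00603854,  0.99634004]), 'attitude': array([ 0.05186819,  0.00342917, -1.55200594])}
wrist {'fx': 367.88242686911167, 'fy': 367.88242686911167, 'cx': 276.3294569472005, 'cy': 212.97067980899, 'T_tool_cam': array([[-4.36425366e-04,  2.70987999e-01, -9.62582627e-01,
         1.99306857e-02],
       [ 9.99999905e-01,  1.23547337e-04, -4.18608718e-04,
        -1.00706818e-03],
       [ 5.48658131e-06, -9.62582718e-01, -2.70988027e-01,
        -7.28980794e-02],
       [ 0.00000000e+00,  0.00000000e+00,  0.00000000e+00,
         1.00000000e+00]])}
```

View pics/scene0.png

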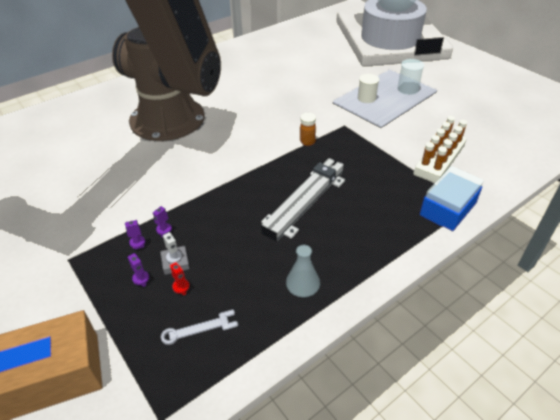

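View pics/top0.png

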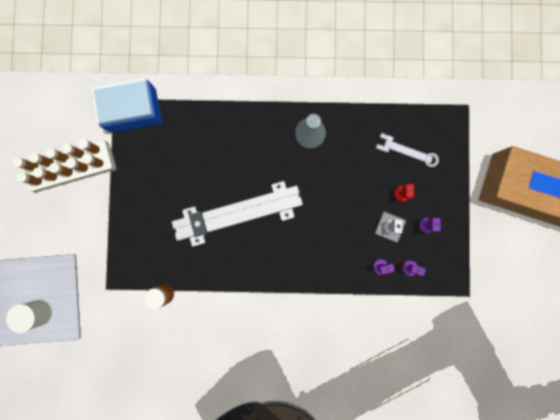

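View pics/wrist0.png

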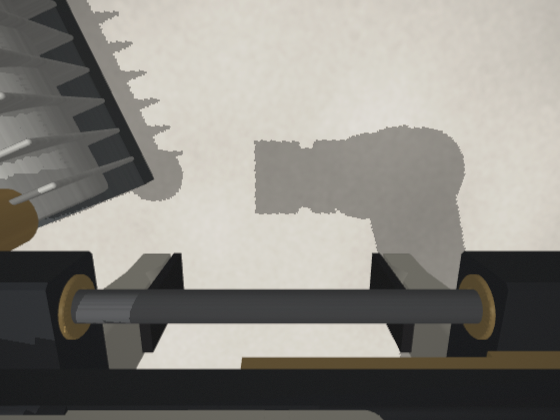

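The candidates for the post, by top-view pixel, are:
- silver, in the grey stand: (397,226), scene (171,247)
- red: (404,193)
- purple: (430,226), (384,268) and (414,269)

I choose the silver one in the stand. Next are close crops to check it.

```bash
cat > h.py <<'E'
import numpy as np, cv2
from scipy.spatial.transform import Rotation as R
from station import status, viewer
def cam(n,s=None):
    c=viewer.camera_info(n)
    if n=="wrist":
        s=s or status.get_state()
        T=np.eye(4);T[:3,:3]=R.from_euler('xyz',s['ee_rot']).as_matrix();T[:3,3]=s['eef_pos']
        T=T@c['T_tool_cam']; return c,T[:3,:3],T[:3,3]
    return c,R.from_euler('xyz',c['attitude']).as_matrix(),np.array(c['eye'])
def ray(C,u,v):
    c,M,e=C
    d=M@np.array([(u-c['cx'])/c['fx'],-(v-c['cy'])/c['fy'],-1.]); return e,d
def onz(C,u,v,z):
    e,d=ray(C,u,v); return e+d*(z-e[2])/d[2]
def proj(C,p):
    c,M,e=C; q=M.T@(np.array(p)-e); return c['cx']+c['fx']*q[0]/-q[2], c['cy']+c['fy']*-q[1]/-q[2]
E
python3 - <<'E'
import cv2,numpy as np
t=cv2.imread('pics/top0.png');s=cv2.imread('pics/scene0.png')
cv2.imwrite('pics/c1.png',cv2.resize(t[180:290,340:460],None,fx=5,fy=5,interpolation=cv2.INTER_CUBIC))
cv2.imwrite('pics/c2.png',cv2.resize(t[170:260,160:310],None,fx=5,fy=5,interpolation=cv2.INTER_CUBIC))
cv2.imwrite('pics/c3.png',cv2.resize(s[200:300,110:210],None,fx=6,fy=6,interpolation=cv2.INTER_CUBIC))
E
```

```text
(no output)
```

View pics/c1.png

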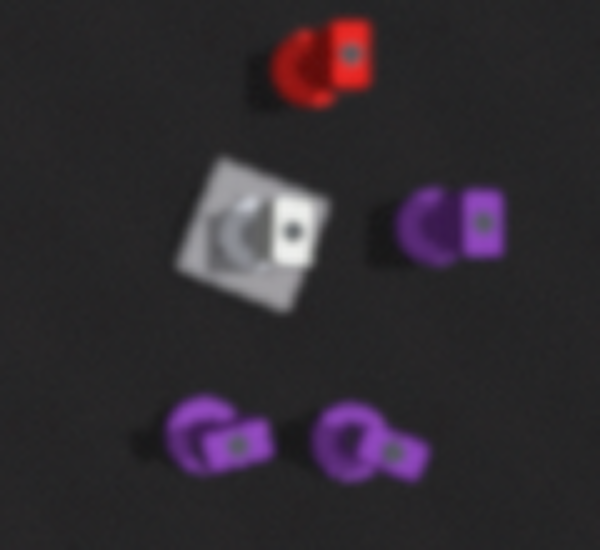

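View pics/c2.png

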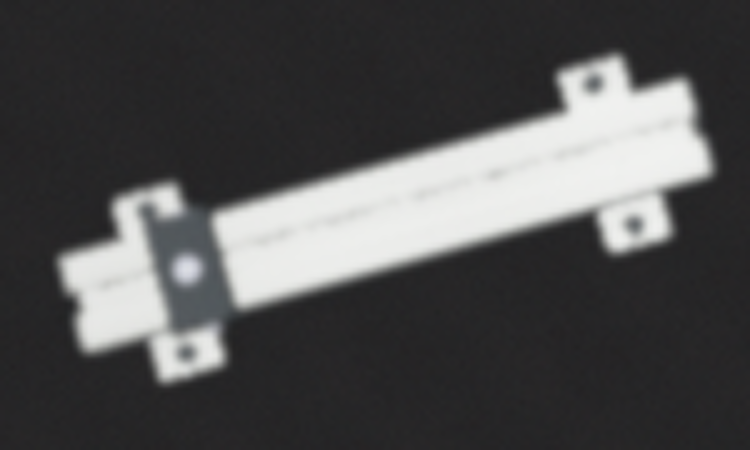

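View pics/c3.png

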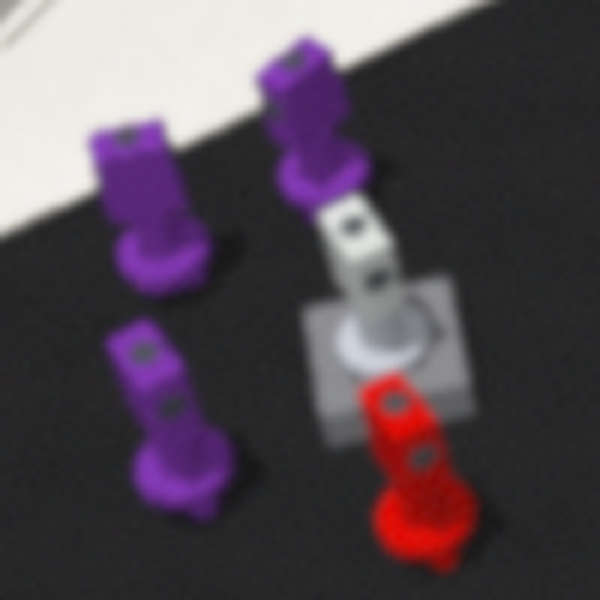

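The first crop shows a silver head at about (398,226), its long side nearly along the image's vertical, with the stand tilted under it. The second shows the rail with the dark stop at about (197,224), on its left end. The third shows the same silver post in the stand, with the red look-alike in front. Now I'll measure.

```bash
python3 - <<'E'
from h import *
t=cv2.imread('pics/top0.png');C=cam('top');S=cam('scene')
hsv=cv2.cvtColor(t,cv2.COLOR_BGR2HSV)
def blob(m,x0,y0,x1,y1):
    k=np.zeros_like(m);k[y0:y1,x0:x1]=m[y0:y1,x0:x1]
    cs,_=cv2.findContours(k,cv2.RETR_EXTERNAL,cv2.CHAIN_APPROX_NONE)
    return max(cs,key=cv2.contourArea)
g=t.max(2)
# head top
m=((g>205)*255).astype('uint8')
c=blob(m,375,205,415,250); r=cv2.minAreaRect(c); print('head',r)
b=np.array([onz(C,*p,0.084) for p in cv2.boxPoints(r)]); print(b.mean(0)); 
for i in range(2): d=b[i+1]-b[i]; print(np.linalg.norm(d)*1e3,np.degrees(np.arctan2(d[1],d[0])))
# stand
c=blob(((g>90)*255).astype('uint8'),375,205,415,250); r=cv2.minAreaRect(c); print('stand',r)
b=np.array([onz(C,*p,0.018) for p in cv2.boxPoints(r)]); print(b.mean(0)); 
for i in range(2): d=b[i+1]-b[i]; print(np.linalg.norm(d)*1e3,np.degrees(np.arctan2(d[1],d[0])))
# rail corners from crop, z=.03
cr=lambda x,y:(160+(x+.5)/5-.5,170+(y+.5)/5-.5)
P={k:onz(C,*cr(*v),0.03) for k,v in dict(a=(58,257),b=(85,354),c=(688,77),d=(714,176)).items()}
L=(P['a']+P['b'])/2;Rr=(P['c']+P['d'])/2
d=L-Rr;print('rail',L,Rr,np.linalg.norm(d),np.degrees(np.arctan2(d[1],d[0])),(L+Rr)/2, 'widths',np.linalg.norm(P['a']-P['b']),np.linalg.norm(P['c']-P['d']))
# slot dark line ends
q1=onz(C,*cr(75,290),.03);q2=onz(C,*cr(690,118),.03)
# stop screw & top corners at .044
st=[onz(C,*cr(*v),.044) for v in [(146,213),(205,203),(236,312),(174,330)]]
print('stop',np.mean(st,0)); print('screw',onz(C,*cr(187,269),.044))
print([np.linalg.norm(st[i]-st[(i+1)%4])for i in range(4)])
# top of post, scene view
s=cv2.imread('pics/scene0.png')
u=(110+(353.5)/6-.5, 200+(227.5)/6-.5)
print('dot scene',onz(S,*u,.084),'dot top',onz(C,340+292.5/5-.5,180+231.5/5-.5,.084))
for n,p in dict(purple=(484,223),red=(351,55),p2=(238,446),p3=(394,453)).items(): print(n,onz(C,340+p[0]/5-.5,180+p[1]/5-.5,.081))
E
```

```text
head ((398.0, 222.5), (5.0, 6.0), 90.0)
[ 0.53770863 -0.25785411  0.084     ]
13.058434598475172 -88.93088444041148
10.89349718400376 -179.77631406772986
stand ((390.5517578125, 226.62069702148438), (25.254566192626953, 24.14039421081543), 21.801406860351562)
[ 0.53026569 -0.25874066  0.018     ]
56.639116971413955 -21.299850001300097
58.70940784052723 -110.888012000772
rail [0.51115685 0.2439432  0.03      ] [ 0.59946801 -0.04525508  0.03      ] 0.30238139275982107 106.98085906299282 [0.55531243 0.09934406 0.03      ] widths 0.046625830724750225 0.047564449212878654
stop [0.53072371 0.186802   0.044     ]
screw [0.52861008 0.18821414 0.044     ]
[np.float64(0.02726233636730778), np.float64(0.05177370638986945), np.float64(0.02929659495226959), np.float64(0.05493150028906722)]
dot scene [ 0.53337993 -0.25925827  0.084     ] dot top [ 0.53052011 -0.25788497  0.084     ]
purple [ 0.53588416 -0.34224449  0.081     ]
red [ 0.60851754 -0.2840165   0.081     ]
p2 [ 0.43695429 -0.23545539  0.081     ]
p3 [ 0.43521995 -0.30316253  0.081     ]
```

```bash
python3 - <<'E'
from h import *
s=status.get_state()
M=R.from_euler('xyz',s['ee_rot']).as_matrix(); print(M.round(3)); print('yaw of y',np.degrees(np.arctan2(M[1,1],M[0,1])), s['t'])
E
```

```text
[[-0.    -0.22   0.976]
 [ 0.001  0.976  0.22 ]
 [-1.     0.001 -0.   ]]
yaw of y 102.702460536343 0.15
```

Emit:
{"api": "apply_moves", "payload": {"commands": [{"dx": 20, "dy": 20, "dz": 0, "hand": 0.5}, {"dx": 38, "dy": 40, "dz": 0, "hand": 0.5}, {"dx": 38, "dy": 40, "dz": 0, "hand": 0.5}, {"dx": 38, "dy": 40, "dz": 0, "hand": 0.5}, {"dx": 38, "dy": 40, "dz": 0, "hand": 0.5}], "grip_force": 30}}

```text
invalid input at $.commands[0]: expected keys dx, dy, dz, spin, hand
```

Emit:
{"api": "apply_moves", "payload": {"commands": [{"dx": 38, "dy": 40, "dz": -10, "hand": 0.5}, {"dx": 38, "dy": 40, "dz": -10, "hand": 0.5}, {"dx": 38, "dy": 40, "dz": -10, "hand": 0.5}, {"dx": 38, "dy": 40, "dz": -10, "hand": 0.5}, {"dx": 38, "dy": 40, "dz": -10, "hand": 0.5}]}}

```text
invalid input at $.commands[0]: expected keys dx, dy, dz, spin, hand
```

Emit:
{"api": "apply_moves", "payload": {"commands": [{"dx": 21, "dy": 20, "spin": -6, "hand": 0.5}, {"spin": -6, "hand": 0.5}, {"hand": 0.5}, {"hand": 0.5}, {"hand": 0.5}]}}

```text
invalid input at $.commands[0]: expected keys dx, dy, dz, spin, hand
```

```bash
python3 - <<'E'
from h import *
s=status.get_state()
M=R.from_euler('xyz',s['ee_rot']).as_matrix()
print(s['t'],s['eef_pos'],s['q'],s['qd'].max(),s['width'],s['force'],np.degrees(np.arctan2(M[1,1],M[0,1])))
im=viewer.grab_frame('wrist');np.save('w1.npy',{'s':s},allow_pickle=True)
cv2.imwrite('pics/w1.png',im[:,:,::-1])
E
```

```text
0.15 [ 0.14844632 -0.65832327  0.40393827] [-1.06090098e+00  3.59223793e-01  1.12662166e-02 -2.39205837e-04
 -1.22412009e+00 -2.88114068e-01] 0.0024690345497662136 0.08709211451190589 [ 0.04255453 -0.39897622 -0.11199171] 102.702460536343
```

View pics/w1.png

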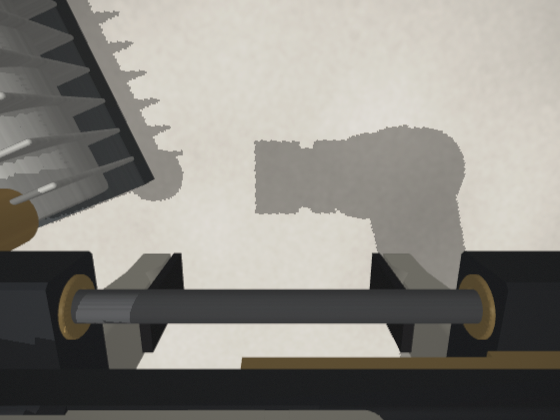

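All three move calls were refused because every row needs every key, so the arm hasn't moved. The picture still shows the start view.

Emit:
{"api": "apply_moves", "payload": {"commands": [{"dx": 20, "dy": 20, "dz": 0, "spin": 0, "hand": 0.5}, {"dx": 38, "dy": 40, "dz": 0, "spin": 0, "hand": 0.5}, {"dx": 38, "dy": 40, "dz": 0, "spin": 0, "hand": 0.5}, {"dx": 38, "dy": 40, "dz": 0, "spin": 0, "hand": 0.5}, {"dx": 38, "dy": 40, "dz": 0, "spin": 0, "hand": 0.5}], "grip_force": 30}}

```text
t: 0.82
eef_pos: [0.3214, -0.477, 0.4046]
ee_rot: [-0.041, 1.571, 0.181]
force: [1.5, -0.3, 0.3]
width: 0.0459
```

Emit:
{"api": "apply_moves", "payload": {"commands": [{"dx": 38, "dy": 40, "dz": -10, "spin": 0, "hand": 0.5}, {"dx": 38, "dy": 40, "dz": -10, "spin": 0, "hand": 0.5}, {"dx": 38, "dy": 40, "dz": -10, "spin": 0, "hand": 0.5}, {"dx": 38, "dy": 40, "dz": -10, "spin": 0, "hand": 0.5}, {"dx": 38, "dy": 40, "dz": -10, "spin": 0, "hand": 0.5}]}}

```text
t: 1.45
eef_pos: [0.5115, -0.2769, 0.3545]
ee_rot: [-0.532, 1.571, -0.31]
force: [0.4, 0.1, -0.3]
width: 0.0441
```

Emit:
{"api": "apply_moves", "payload": {"commands": [{"dx": 21, "dy": 20, "dz": 0, "spin": -6, "hand": 0.5}, {"dx": 0, "dy": 0, "dz": 0, "spin": -6, "hand": 0.5}, {"dx": 0, "dy": 0, "dz": 0, "spin": 0, "hand": 0.5}, {"dx": 0, "dy": 0, "dz": 0, "spin": 0, "hand": 0.5}, {"dx": 0, "dy": 0, "dz": 0, "spin": 0, "hand": 0.5}]}}

```text
t: 2.08
eef_pos: [0.5311, -0.2588, 0.3548]
ee_rot: [-0.041, 1.571, -0.028]
force: [0.8, -0.1, -0.1]
width: 0.0438
```

```bash
cat >> h.py <<'E'
def st(p=True):
    s=status.get_state(); M=R.from_euler('xyz',s['ee_rot']).as_matrix()
    if p: print('t',round(s['t'],2),'pos',s['eef_pos'].round(4),'q',s['q'].round(3),'w',round(s['width'],4),'F',s['force'].round(1),'M',s['moment'].round(2),'jaw',round(np.degrees(np.arctan2(M[1,1],M[0,1])),2),'tilt',M[:,0].round(3))
    return s
E
python3 - <<'E'
from h import *
s=st()
im=viewer.grab_frame('wrist');np.save('w1.npy',s,allow_pickle=True)
cv2.imwrite('pics/w2.png',im[:,:,::-1])
E
```

```text
t 2.08 pos [ 0.5311 -0.2588  0.3548] q [-0.123  0.259 -0.25  -0.    -1.062 -1.435] w 0.0438 F [ 0.8 -0.1 -0.1] M [-0.11  0.03  0.03] jaw 90.74 tilt [ 0. -0. -1.]
```

View pics/w2.png

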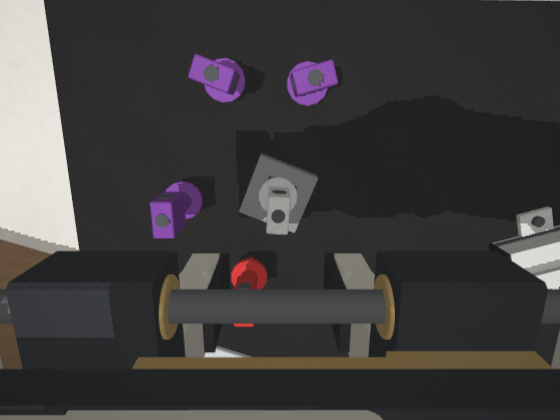

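The wrist view shows the silver head at about (278,213) over the tilted grey stand. The purples are at (163,218), (212,73) and (316,77), and the red is at (245,300).

```bash
python3 - <<'E'
from h import *
s=np.load('w1.npy',allow_pickle=True).item();C=cam('wrist',s)
im=cv2.imread('pics/w2.png');g=im.max(2)
cv2.imwrite('pics/w2c.png',cv2.resize(im[145:245,225:335],None,fx=7,fy=6.0,interpolation=cv2.INTER_NEAREST) if 0 else cv2.resize(im[145:245,225:335],None,fx=5,fy=5,interpolation=cv2.INTER_NEAREST))
k=im[200:236,262:294].max(2); 
for th in (170,185,195,150):
    m=np.zeros(g.shape,'uint8'); m[200:236,262:296]=(g[200:236,262:296]>th)*255
    cs,_=cv2.findContours(m,cv2.RETR_EXTERNAL,cv2.CHAIN_APPROX_NONE);c=max(cs,key=cv2.contourArea);r=cv2.minAreaRect(c)
    b=np.array([onz(C,*p,.084) for p in cv2.boxPoints(r)]);print(th,r,b.mean(0),[(round(np.linalg.norm(b[i+1]-b[i])*1e3,1),round(np.degrees(np.arctan2(*(b[i+1]-b[i])[1::-1])),1)) for i in (0,1)])
print('dot',onz(C,278,215,.084))
E
```

```text
Traceback (most recent call last):
ValueError: max() iterable argument is empty
```

View pics/w2c.png

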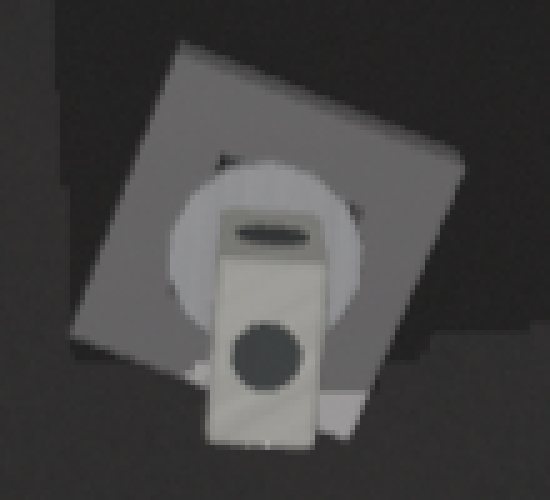

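The crop shows the head's top face, with corners near (217,258), (327,262), (315,450) and (207,445), and the hole at (267,356).

```bash
python3 - <<'E'
from h import *
s=np.load('w1.npy',allow_pickle=True).item();C=cam('wrist',s)
f=lambda x,y:(225+x/5-.5,145+y/5-.5)
b=[onz(C,*f(*p),.084) for p in [(217,258),(327,262),(315,450),(207,445)]]
print(np.mean(b,0),onz(C,*f(267,356),.084))
for i in range(4):
    d=b[(i+1)%4]-b[i];print(np.linalg.norm(d)*1e3,np.degrees(np.arctan2(d[1],d[0])))
E
```

```text
[ 0.53097987 -0.25864703  0.084     ] [ 0.53111202 -0.2585657   0.084     ]
15.402321270020503 88.60070585251043
27.831274442916662 -2.24674085205543
15.570365022579 -92.06335440707606
27.6538274122284 177.40176290267962
```

Emit:
{"api": "apply_moves", "payload": {"commands": [{"dx": 0, "dy": 0, "dz": -30, "spin": -3, "hand": 0.5}, {"dx": 0, "dy": 0, "dz": -40, "spin": 0, "hand": 0.5}, {"dx": 0, "dy": 0, "dz": -35, "spin": 0, "hand": 0.5}, {"dx": 0, "dy": 0, "dz": -25, "spin": 0, "hand": 0.5}, {"dx": 0, "dy": 0, "dz": 0, "spin": 0, "hand": 0.5}], "grip_force": 30}}

```text
t: 2.75
eef_pos: [0.5306, -0.2586, 0.2229]
ee_rot: [3.01, 1.567, 2.97]
force: [-0.2, 0.6, 0.6]
width: 0.0436
```

Emit:
{"api": "apply_moves", "payload": {"commands": [{"dx": 0, "dy": 0, "dz": 0, "spin": 0, "hand": 1}, {"dx": 0, "dy": 0, "dz": 0, "spin": 0, "hand": 1}, {"dx": 0, "dy": 0, "dz": 0, "spin": 0, "hand": 1}, {"dx": 0, "dy": 0, "dz": 0, "spin": 0, "hand": 1}, {"dx": 0, "dy": 0, "dz": 0, "spin": 0, "hand": 1}], "grip_force": 30}}

```text
t: 3.38
eef_pos: [0.5317, -0.2584, 0.2255]
ee_rot: [-0.273, 1.57, -0.312]
force: [-0.8, 1.0, 6.1]
width: 0.0158
```

```bash
python3 - <<'E'
from h import *
s=st()
cv2.imwrite('pics/w3.png',viewer.grab_frame('wrist')[:,:,::-1])
E
```

```text
t 3.38 pos [ 0.5317 -0.2584  0.2255] q [-0.122  0.396 -0.392  0.    -0.782 -1.489] w 0.0158 F [-0.8  1.   6.1] M [ 0.51  0.43 -0.03] jaw 87.73 tilt [ 0.001 -0.    -1.   ]
```

View pics/w3.png

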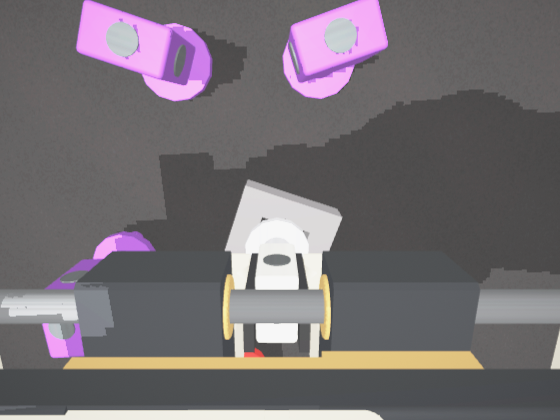

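The head sits between the pads, at width 15.8 mm. Lifting.

Emit:
{"api": "apply_moves", "payload": {"commands": [{"dx": 0, "dy": 0, "dz": 15, "spin": 0, "hand": 1}, {"dx": 0, "dy": 0, "dz": 25, "spin": 0, "hand": 1}, {"dx": 0, "dy": 0, "dz": 35, "spin": 0, "hand": 1}, {"dx": 0, "dy": 0, "dz": 35, "spin": 0, "hand": 1}, {"dx": 0, "dy": 0, "dz": 20, "spin": 0, "hand": 1}], "grip_force": 40}}

```text
t: 4.05
eef_pos: [0.5315, -0.2585, 0.3574]
ee_rot: [-0.177, 1.568, -0.217]
force: [0.1, -0.3, -1.3]
width: 0.0159
```

```bash
python3 - <<'E'
from h import *
s=st()
cv2.imwrite('pics/s2.png',viewer.grab_frame('scene')[:,:,::-1])
t=viewer.grab_frame('top')[:,:,::-1];cv2.imwrite('pics/t2.png',t)
cv2.imwrite('pics/s2c.png',cv2.resize(cv2.imread('pics/s2.png')[120:330,80:360],None,fx=2.8,fy=2.8,interpolation=cv2.INTER_CUBIC))
E
```

```text
t 4.05 pos [ 0.5315 -0.2585  0.3574] q [-0.122  0.256 -0.247  0.    -1.065 -1.489] w 0.0159 F [ 0.1 -0.3 -1.3] M [ 0.01 -0.04 -0.03] jaw 87.71 tilt [ 0.002 -0.001 -1.   ]
```

View pics/s2c.png

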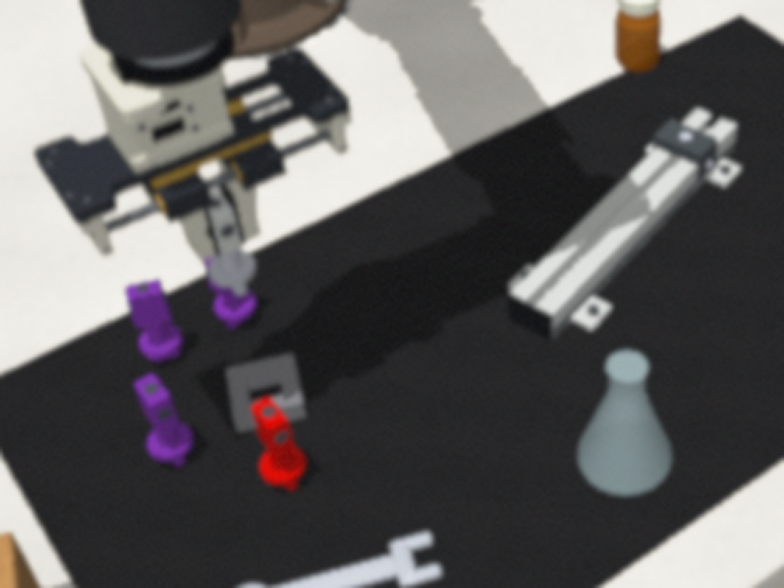

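The post hangs in the gripper and the stand is empty. Now over the rail, turning +109°.

Emit:
{"api": "apply_moves", "payload": {"commands": [{"dx": 2, "dy": 15, "dz": 0, "spin": 6, "hand": 1}, {"dx": 4, "dy": 28, "dz": 0, "spin": 10, "hand": 1}, {"dx": 4, "dy": 28, "dz": 0, "spin": 10, "hand": 1}, {"dx": 4, "dy": 28, "dz": 0, "spin": 10, "hand": 1}, {"dx": 4, "dy": 28, "dz": 0, "spin": 10, "hand": 1}]}}

```text
t: 4.78
eef_pos: [0.5491, -0.1305, 0.3538]
ee_rot: [2.244, 1.569, 3.013]
force: [0.3, -0.1, -1.1]
width: 0.0158
```

Emit:
{"api": "apply_moves", "payload": {"commands": [{"dx": 4, "dy": 28, "dz": 0, "spin": 10, "hand": 1}, {"dx": 4, "dy": 28, "dz": 0, "spin": 10, "hand": 1}, {"dx": 4, "dy": 28, "dz": 0, "spin": 10, "hand": 1}, {"dx": 4, "dy": 28, "dz": 0, "spin": 10, "hand": 1}, {"dx": 4, "dy": 28, "dz": 0, "spin": 10, "hand": 1}]}}

```text
t: 5.4
eef_pos: [0.5691, 0.0094, 0.3538]
ee_rot: [1.608, 1.569, -3.034]
force: [0.1, -0.3, -0.7]
width: 0.0159
```

Emit:
{"api": "apply_moves", "payload": {"commands": [{"dx": 4, "dy": 33, "dz": 0, "spin": 10, "hand": 1}, {"dx": 0, "dy": 0, "dz": 0, "spin": 3.3, "hand": 1}, {"dx": 0, "dy": 0, "dz": 0, "spin": 0, "hand": 1}, {"dx": 0, "dy": 0, "dz": 0, "spin": 0, "hand": 1}, {"dx": 0, "dy": 0, "dz": 0, "spin": 0, "hand": 1}]}}

```text
t: 6.02
eef_pos: [0.5734, 0.0411, 0.3545]
ee_rot: [1.407, 1.571, -3.01]
force: [0.2, -0.3, -1.9]
width: 0.0156
```

```bash
python3 - <<'E'
from h import *
s=st();np.save('w4.npy',s,allow_pickle=True)
cv2.imwrite('pics/w4.png',viewer.grab_frame('wrist')[:,:,::-1])
s=st()
E
```

```text
t 6.03 pos [0.5734 0.0411 0.3545] q [ 0.412  0.233 -0.285 -0.    -1.053 -0.116] w 0.0156 F [ 0.2 -0.3 -1.9] M [ 0.    0.14 -0.01] jaw -163.08 tilt [-0. -0. -1.]
t 6.08 pos [0.5734 0.0411 0.3546] q [ 0.412  0.233 -0.285 -0.    -1.053 -0.116] w 0.0158 F [ 0.1 -0.9 -1.6] M [0.05 0.12 0.02] jaw -163.07 tilt [-0. -0. -1.]
```

View pics/w4.png

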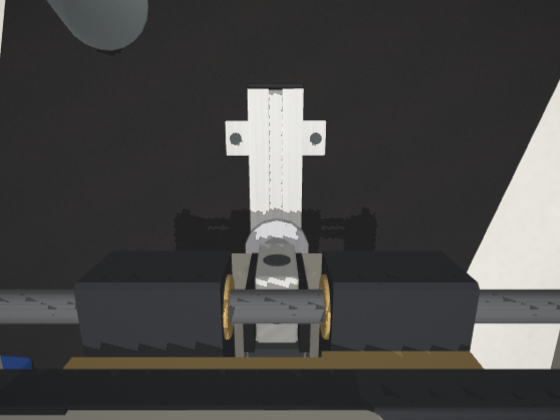

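The wrist view shows the rail running vertically, its outer edges at columns about 248 and 303 and the slot at about 276. The post's flange is at (277,240). The wrench isn't near.

```bash
python3 - <<'E'
from h import *
s=np.load('w4.npy',allow_pickle=True).item();C=cam('wrist',s)
im=cv2.imread('pics/w4.png');g=im.max(2).astype(float)
print(g[180,244:308].astype(int))
pts=[]
for v in list(range(98,120))+list(range(160,205)):
    r=g[v,240:312]; i=np.where(r>140)[0]
    if len(i)<5: continue
    def edge(a,up):
        lo,hi=r[a-1 if up else a+1],r[a]
        return a
    l,rr=i[0],i[-1]
    pts.append((v,240+l-.5,240+rr+.5))
pts=np.array(pts)
A=[np.polyfit(pts[:,0],pts[:,k],1) for k in (1,2)]
print(A, np.std(pts[:,1]-np.polyval(A[0],pts[:,0])))
c=[]
for v in (100,200):
    e=[onz(C,np.polyval(a,v),v,.03) for a in A]; c.append((e[0]+e[1])/2); print(v,e,np.linalg.norm((e[0]-e[1])[:2]))
d=c[1]-c[0];th=np.arctan2(d[1],d[0]);print('axis deg',np.degrees(th))
u=d/np.linalg.norm(d);n=np.array([-u[1],u[0],0])
print('lat offset of TCP from axis (along n)',(s['eef_pos']-c[0])@n*1e3,'n',n)
# rail end
e=onz(C,276,89,.03);print('end',e,'TCP along from end',(s['eef_pos']-e)@u)
cv2.imwrite('pics/w4c.png',cv2.resize(im[80:270,215:335],None,fx=3,fy=3,interpolation=cv2.INTER_NEAREST))
E
```

```text
[ 46  48  46  46  60 138 231 230 228 229 229 227 225 225 226 227 227 226
 226 226 226 228 230 228 223 191 174 228 225 225 226 227 227 226 226 226
 227 224 208 231 230 228 230 229 226 225 225 227 227 227 226 226 226 226
 228 229 227 218  89  46  47  48  48  48]
[array([2.33258949e-02, 2.44892269e+02]), array([-1.22995169e-02,  3.03770030e+02])] 0.2615448226651379
100 [array([ 0.61893981, -0.02971506,  0.03      ]), array([ 0.5770443 , -0.04246266,  0.03      ])] 0.04379195178141715
200 [array([0.59500637, 0.04814422, 0.03      ]), array([0.55282399, 0.03531897, 0.03      ])] 0.04408900775105378
axis deg 107.1915483371393
lat offset of TCP from axis (along n) 0.7178571361400834 n [-0.95532197 -0.29556713  0.        ]
end [ 0.59954997 -0.04425153  0.03      ] TCP along from end 0.08929088003009428
```

View pics/w4c.png

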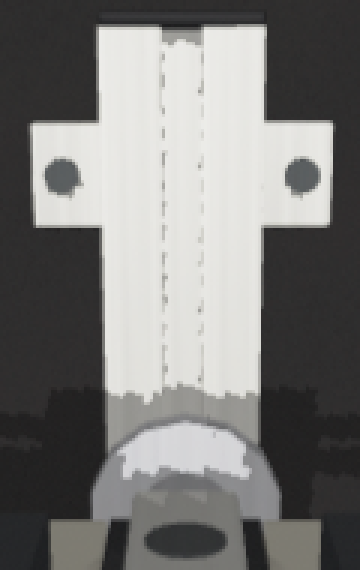

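```bash
python3 - <<'E'
from h import *
s=np.load('w4.npy',allow_pickle=True).item();C=cam('wrist',s)
p=s['eef_pos'].copy()
for z in (.15,.147,.153): p[2]=z; print(proj(C,p))
im=cv2.imread('pics/w4.png');g=im.max(2).astype(int)
for v in (230,236,240,244,248): print(v,g[v,240:256],g[v,300:314])
c=np.array([.53,.1875,0]) # estimate end target
u=np.array([np.cos(np.radians(107.19)),np.sin(np.radians(107.19)),0])
print('stop origin along from TCP',(np.array([.5296,.1875,0])-s['eef_pos'])@u*1e3)
E
```

```text
(np.float64(276.4184334471156), np.float64(252.35891835671168))
(np.float64(276.4128555945328), np.float64(250.29645689287452))
(np.float64(276.42417651438035), np.float64(254.48246944415425))
230 [ 32  34  35  35  34  35  35  34  34  42  80 125 109 129 183 207] [112 103  85  34  35  34  34  36  35  34  35  35  36  35]
236 [ 35  34  34  35  33  33  34  38  71 118 142 143 144 144 144 158] [142 143 144 141 116  83  36  35  36  36  35  35  34  35]
240 [ 33  32  34  33  35  36  62 116 142 144 143 143 143 144 144 143] [143 143 144 144 143 138 112  64  36  35  36  36  35  34]
244 [ 34  35  34  35  39  81 142 144 143 143 143 143 143 145 144 142] [143 144 144 144 143 142 141 135  85  33  36  36  37  34]
248 [ 35  35  35  34  39  79 143 143 142 141 142 141 142 143 143 141] [142 143 145 144 142 141 141 134  80  35  34  36  36  35]
stop origin along from TCP 152.7813968964442
```

Emit:
{"api": "apply_moves", "payload": {"commands": [{"dx": 0.7, "dy": 0.2, "dz": -20, "spin": 0.3, "hand": 1}, {"dx": 0, "dy": 0, "dz": -35, "spin": 0, "hand": 1}, {"dx": 0, "dy": 0, "dz": -27, "spin": 0, "hand": 1}, {"dx": 0, "dy": 0, "dz": -14, "spin": 0, "hand": 1}, {"dx": 0, "dy": 0, "dz": 0, "spin": 0, "hand": 1}]}}

```text
t: 6.7
eef_pos: [0.5741, 0.0415, 0.258]
ee_rot: [1.72, 1.569, -2.69]
force: [0.5, -0.2, -0.5]
width: 0.0156
```

```bash
python3 - <<'E'
from h import *
s=st();np.save('w5.npy',s,allow_pickle=True)
im=viewer.grab_frame('wrist')[:,:,::-1]
cv2.imwrite('pics/w5.png',im)
cv2.imwrite('pics/w5c.png',cv2.resize(im[60:270,200:350],None,fx=2.8,fy=2.8,interpolation=cv2.INTER_NEAREST))
E
```

```text
t 6.7 pos [0.5741 0.0415 0.258 ] q [ 0.412  0.334 -0.395  0.    -0.843 -0.11 ] w 0.0156 F [ 0.5 -0.2 -0.5] M [ 0.02  0.14 -0.03] jaw -162.71 tilt [-0.002 -0.001 -1.   ]
```

View pics/w5c.png

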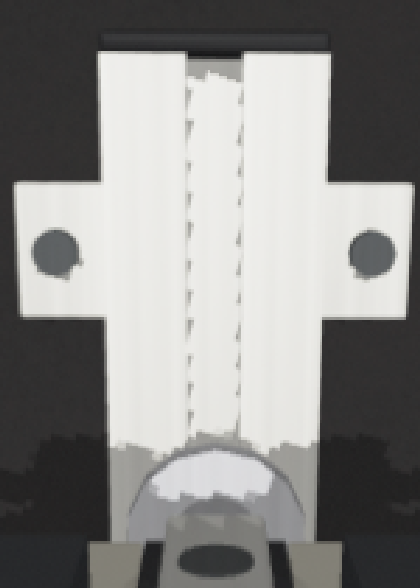

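```bash
python3 - <<'E'
from h import *
s=np.load('w5.npy',allow_pickle=True).item();C=cam('wrist',s)
im=cv2.imread('pics/w5.png');g=im.max(2).astype(float)
pts=[]
for v in list(range(84,122))+list(range(176,214)):
    i=np.where(g[v,225:330]>140)[0]; pts.append((v,225+i[0]-.5,225+i[-1]+.5))
pts=np.array(pts);A=[np.polyfit(pts[:,0],pts[:,k],1) for k in (1,2)]
c=[]
for v in (90,210):
    e=[onz(C,np.polyval(a,v),v,.03) for a in A]; c.append((e[0]+e[1])/2);print(np.linalg.norm(e[0]-e[1]))
d=c[1]-c[0];u=d/np.linalg.norm(d);n=np.array([-u[1],u[0],0])
print(np.degrees(np.arctan2(d[1],d[0])),(s['eef_pos']-c[0])@n*1e3)
p=s['eef_pos'].copy();p[2]=.258-.2225+.021;print(proj(C,p))
for v in (240,245,248): print(v,g[v,240:256].astype(int),g[v,298:314].astype(int))
E
```

```text
0.044346298509114986
0.04431375756980637
107.07359235250004 0.21289296199524446
(np.float64(275.87251582643313), np.float64(254.58287328834024))
240 [161 161 160 159 160 160 146 121 148 149 149 149 149 150 150 148] [145 146 149 149 150 151 149 145 125 136 159 159 157 153 129  43]
245 [160 161 159 159 159 156 150 150 149 149 148 148 148 150 149 148] [144 147 148 150 150 149 149 148 147 145 145 158 156 152 113  34]
248 [160 160 160 159 158 148 149 149 148 148 147 148 148 150 149 148] [144 146 148 149 150 150 148 148 147 148 151 158 156 151 107  36]
```

The crop shows the flange centred on the slot, at column about 276.5 against the rail's centre at about 276.4. Lowering.

Emit:
{"api": "apply_moves", "payload": {"commands": [{"dx": 0, "dy": 0, "dz": -3, "spin": 0, "hand": 1}, {"dx": 0, "dy": 0, "dz": -3, "spin": 0, "hand": 1}, {"dx": 0, "dy": 0, "dz": -3, "spin": 0, "hand": 1}, {"dx": 0, "dy": 0, "dz": 0, "spin": 0, "hand": 1}, {"dx": 0, "dy": 0, "dz": 0, "spin": 0, "hand": 1}]}}

```text
t: 7.38
eef_pos: [0.5742, 0.0417, 0.2497]
ee_rot: [-2.73, 1.571, -0.857]
force: [0.4, 0.0, -1.8]
width: 0.0158
```

Emit:
{"api": "apply_moves", "payload": {"commands": [{"dx": 0, "dy": 0, "dz": -3, "spin": 0, "hand": 1}, {"dx": 0, "dy": 0, "dz": -3, "spin": 0, "hand": 1}, {"dx": 0, "dy": 0, "dz": -3, "spin": 0, "hand": 1}, {"dx": 0, "dy": 0, "dz": 0, "spin": 0, "hand": 1}, {"dx": 0, "dy": 0, "dz": 0, "spin": 0, "hand": 1}]}}

```text
t: 8.0
eef_pos: [0.5742, 0.0417, 0.2406]
ee_rot: [2.233, 1.571, -2.177]
force: [0.8, -0.1, -2.0]
width: 0.0157
```

```bash
python3 - <<'E'
from h import *
s=st()
E
```

```text
t 8.0 pos [0.5742 0.0417 0.2406] q [ 0.412  0.356 -0.413  0.    -0.803 -0.11 ] w 0.0157 F [ 0.8 -0.1 -2. ] M [ 0.03  0.18 -0.03] jaw -162.69 tilt [-0. -0. -1.]
```

Emit:
{"api": "apply_moves", "payload": {"commands": [{"dx": 0, "dy": 0, "dz": -1, "spin": 0, "hand": 1}, {"dx": 0, "dy": 0, "dz": -1, "spin": 0, "hand": 1}, {"dx": 0, "dy": 0, "dz": -0.5, "spin": 0, "hand": 1}, {"dx": 0, "dy": 0, "dz": 0, "spin": 0, "hand": 1}, {"dx": 0, "dy": 0, "dz": 0, "spin": 0, "hand": 1}]}}

```text
t: 8.62
eef_pos: [0.5742, 0.0418, 0.2382]
ee_rot: [-1.18, 1.571, 0.693]
force: [-0.5, -0.2, -0.8]
width: 0.0156
```

Emit:
{"api": "apply_moves", "payload": {"commands": [{"dx": 0, "dy": 0, "dz": -0.5, "spin": 0, "hand": 1}, {"dx": 0, "dy": 0, "dz": -0.3, "spin": 0, "hand": 1}, {"dx": 0, "dy": 0, "dz": -0.3, "spin": 0, "hand": 1}, {"dx": 0, "dy": 0, "dz": 0, "spin": 0, "hand": 1}, {"dx": 0, "dy": 0, "dz": 0, "spin": 0, "hand": 1}]}}

```text
t: 9.25
eef_pos: [0.5741, 0.0417, 0.2375]
ee_rot: [-1.773, 1.571, 0.1]
force: [-2.2, 0.2, 6.3]
width: 0.0159
```

The flange touched the lips at 6 N, at the expected height. I'll ease up 0.7 mm and twist −90°.

Emit:
{"api": "apply_moves", "payload": {"commands": [{"dx": 0, "dy": 0, "dz": 0.7, "spin": 0, "hand": 1}, {"dx": 0, "dy": 0, "dz": 0, "spin": -6, "hand": 1}, {"dx": 0, "dy": 0, "dz": 0, "spin": -8, "hand": 1}, {"dx": 0, "dy": 0, "dz": 0, "spin": -8, "hand": 1}, {"dx": 0, "dy": 0, "dz": 0, "spin": -8, "hand": 1}]}}

```text
t: 9.88
eef_pos: [0.5742, 0.0418, 0.2375]
ee_rot: [-0.172, 1.571, 1.173]
force: [-0.1, 0.6, -1.0]
width: 0.0156
```

```bash
python3 -c "
from h import *
st()"
```

```text
t 9.88 pos [0.5742 0.0418 0.2375] q [ 0.412  0.36  -0.415 -0.    -0.796 -0.638] w 0.0156 F [-0.1  0.6 -1. ] M [ 0.21  0.14 -0.01] jaw 167.04 tilt [ 0.  0. -1.]
```

Emit:
{"api": "apply_moves", "payload": {"commands": [{"dx": 0, "dy": 0, "dz": 0, "spin": -8, "hand": 1}, {"dx": 0, "dy": 0, "dz": 0, "spin": -9, "hand": 1}, {"dx": 0, "dy": 0, "dz": 0, "spin": -9, "hand": 1}, {"dx": 0, "dy": 0, "dz": 0, "spin": -9, "hand": 1}, {"dx": 0, "dy": 0, "dz": 0, "spin": -9, "hand": 1}]}}

```text
t: 10.5
eef_pos: [0.5743, 0.0418, 0.2375]
ee_rot: [0.119, 1.571, 0.695]
force: [0.3, 0.2, -0.6]
width: 0.0159
```

Emit:
{"api": "apply_moves", "payload": {"commands": [{"dx": 0, "dy": 0, "dz": 0, "spin": -9, "hand": 1}, {"dx": 0, "dy": 0, "dz": 0, "spin": -7, "hand": 1}, {"dx": 0, "dy": 0, "dz": 0, "spin": 0, "hand": 1}, {"dx": 0, "dy": 0, "dz": 0, "spin": 0, "hand": 1}, {"dx": 0, "dy": 0, "dz": 0, "spin": 0, "hand": 1}]}}

```text
t: 11.12
eef_pos: [0.5741, 0.0417, 0.2376]
ee_rot: [2.977, 1.57, -3.003]
force: [0.9, 0.7, -1.4]
width: 0.0157
```

```bash
python3 - <<'E'
from h import *
s=st();np.save('w6.npy',s,allow_pickle=True)
im=viewer.grab_frame('wrist')[:,:,::-1];cv2.imwrite('pics/w6.png',im)
im=viewer.grab_frame('scene')[:,:,::-1];cv2.imwrite('pics/s6.png',im)
cv2.imwrite('pics/s6c.png',cv2.resize(im[120:260,200:400],None,fx=4,fy=4,interpolation=cv2.INTER_CUBIC))
E
```

```text
t 11.12 pos [0.5741 0.0417 0.2376] q [ 0.412  0.359 -0.416 -0.    -0.796 -1.679] w 0.0157 F [ 0.9  0.7 -1.4] M [ 0.03 -0.01  0.04] jaw 107.39 tilt [-0. -0. -1.]
```

View pics/w6.png

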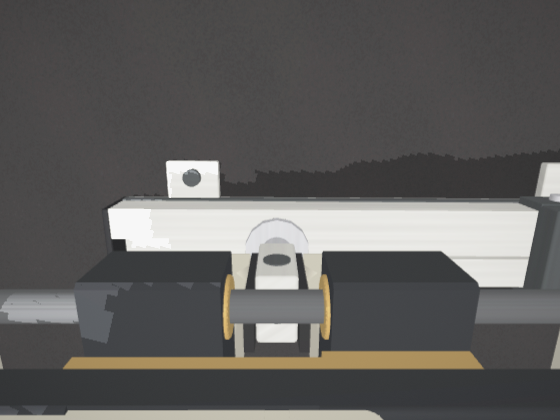

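View pics/s6c.png

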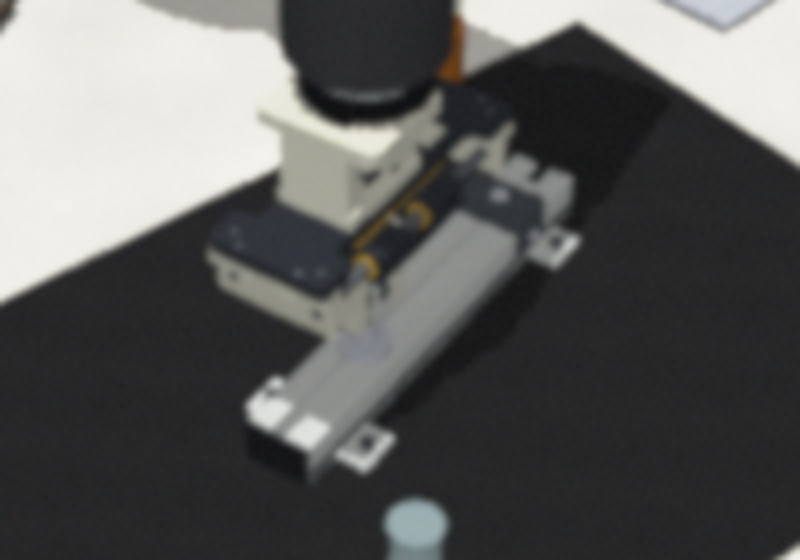

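The foot is crosswise: the head's long side is across the rail, flange centre at (277,240), jaw at 107.4° against the rail's 107.1°. Sliding towards the stop.

Emit:
{"api": "apply_moves", "payload": {"commands": [{"dx": -1.8, "dy": 5.7, "dz": 0, "spin": -0.2, "hand": 1}, {"dx": -3.8, "dy": 12.4, "dz": 0, "spin": 0, "hand": 1}, {"dx": -3.8, "dy": 12.4, "dz": 0, "spin": 0, "hand": 1}, {"dx": -3.8, "dy": 12.4, "dz": 0, "spin": 0, "hand": 1}, {"dx": -3.8, "dy": 12.4, "dz": 0, "spin": 0, "hand": 1}]}}

```text
t: 11.85
eef_pos: [0.5568, 0.0982, 0.2378]
ee_rot: [0.515, 1.571, 0.814]
force: [-0.3, -0.1, -1.1]
width: 0.0159
```

```bash
python3 -c "
from h import *
st()"
```

```text
t 11.85 pos [0.5568 0.0982 0.2378] q [ 0.521  0.345 -0.439 -0.    -0.787 -1.792] w 0.0159 F [-0.3 -0.1 -1.1] M [0.01 0.02 0.02] jaw 107.14 tilt [ 0.  0. -1.]
```

Emit:
{"api": "apply_moves", "payload": {"commands": [{"dx": -3.5, "dy": 11.5, "dz": 0, "spin": 0, "hand": 1}, {"dx": -3.5, "dy": 11.5, "dz": 0, "spin": 0, "hand": 1}, {"dx": -3.5, "dy": 11.5, "dz": 0, "spin": 0, "hand": 1}, {"dx": -2.4, "dy": 7.7, "dz": 0, "spin": 0, "hand": 1}, {"dx": 0, "dy": 0, "dz": 0, "spin": 0, "hand": 1}]}}

```text
t: 12.48
eef_pos: [0.5442, 0.1398, 0.2378]
ee_rot: [-1.304, 1.571, -1.005]
force: [-0.0, -0.6, -1.8]
width: 0.0159
```

```bash
python3 - <<'E'
from h import *
s=st();np.save('w7.npy',s,allow_pickle=True)
im=viewer.grab_frame('wrist')[:,:,::-1];cv2.imwrite('pics/w7.png',im)
E
```

```text
t 12.47 pos [0.5442 0.1398 0.2378] q [ 0.6    0.34  -0.447  0.    -0.784 -1.871] w 0.0159 F [-0.  -0.6 -1.8] M [-0.01  0.04 -0.04] jaw 107.16 tilt [ 0. -0. -1.]
```

View pics/w7.png

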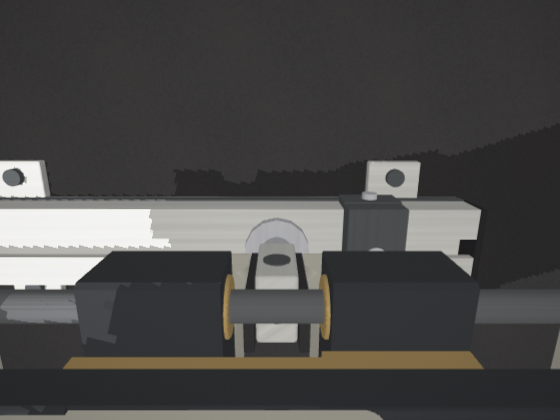

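The flange's right rim is at column about 308 and the stop face at about 342.

```bash
python3 - <<'E'
from h import *
s=np.load('w7.npy',allow_pickle=True).item();C=cam('wrist',s)
u=np.array([np.cos(np.radians(107.1)),np.sin(np.radians(107.1)),0])
im=cv2.imread('pics/w7.png').max(2).astype(int)
for v in (215,230,245):
    print(im[v,334:350]); 
for p,z in [((341.5,230),.044),((343.5,230),.03),((308,240),.036)]: print((onz(C,*p,z)-s['eef_pos'])@u*1e3)
E
```

```text
[182 182 182 182 182 181 181 182 177 142  58  58  56  58  63  75]
[186 186 185 186 186 185 186 183 162  62  58  57  58  61  74  77]
[182 183 183 183 183 183 182 171  72  59  58  57  61  73  77  79]
31.45590683234078
35.15274572374316
15.656411165469526
```

Emit:
{"api": "apply_moves", "payload": {"commands": [{"dx": -1.2, "dy": 3.8, "dz": 0, "spin": 0, "hand": 1}, {"dx": -1.2, "dy": 3.8, "dz": 0, "spin": 0, "hand": 1}, {"dx": -0.9, "dy": 2.9, "dz": 0, "spin": 0, "hand": 1}, {"dx": -0.3, "dy": 1, "dz": 0, "spin": 0, "hand": 1}, {"dx": 0, "dy": 0, "dz": 0, "spin": 0, "hand": 1}]}}

```text
t: 13.15
eef_pos: [0.5407, 0.1508, 0.2378]
ee_rot: [-2.002, 1.571, -1.703]
force: [-0.1, 0.1, -2.1]
width: 0.0156
```

Emit:
{"api": "apply_moves", "payload": {"commands": [{"dx": -0.1, "dy": 0.5, "dz": 0, "spin": 0, "hand": 1}, {"dx": -0.2, "dy": 0.5, "dz": 0, "spin": 0, "hand": 1}, {"dx": -0.1, "dy": 0.5, "dz": 0, "spin": 0, "hand": 1}, {"dx": 0, "dy": 0, "dz": 0, "spin": 0, "hand": 1}, {"dx": 0, "dy": 0, "dz": 0, "spin": 0, "hand": 1}]}}

```text
t: 13.78
eef_pos: [0.5403, 0.1522, 0.2378]
ee_rot: [-1.517, 1.571, -1.219]
force: [-0.2, 0.1, -1.9]
width: 0.0154
```

```bash
python3 -c "
from h import *
st()"
```

```text
t 13.78 pos [0.5403 0.1522 0.2378] q [ 0.623  0.339 -0.448  0.    -0.784 -1.896] w 0.0154 F [-0.2  0.1 -1.9] M [0.03 0.01 0.01] jaw 107.11 tilt [ 0. -0. -1.]
```

Emit:
{"api": "apply_moves", "payload": {"commands": [{"dx": -0.1, "dy": 0.4, "dz": 0, "spin": 0, "hand": 1}, {"dx": -0.1, "dy": 0.4, "dz": 0, "spin": 0, "hand": 1}, {"dx": -0.2, "dy": 0.4, "dz": 0, "spin": 0, "hand": 1}, {"dx": 0, "dy": 0, "dz": 0, "spin": 0, "hand": 1}, {"dx": 0, "dy": 0, "dz": 0, "spin": 0, "hand": 1}]}}

```text
t: 14.4
eef_pos: [0.5399, 0.1534, 0.2378]
ee_rot: [2.902, 1.571, -3.083]
force: [0.7, 0.0, -1.3]
width: 0.0157
```

Emit:
{"api": "apply_moves", "payload": {"commands": [{"dx": -0.1, "dy": 0.3, "dz": 0, "spin": 0, "hand": 1}, {"dx": -0.1, "dy": 0.3, "dz": 0, "spin": 0, "hand": 1}, {"dx": -0.1, "dy": 0.3, "dz": 0, "spin": 0, "hand": 1}, {"dx": 0, "dy": 0, "dz": 0, "spin": 0, "hand": 1}, {"dx": 0, "dy": 0, "dz": 0, "spin": 0, "hand": 1}]}}

```text
t: 15.02
eef_pos: [0.5396, 0.1544, 0.2377]
ee_rot: [2.973, 1.571, -3.011]
force: [0.6, 0.8, -1.6]
width: 0.0162
```

Emit:
{"api": "apply_moves", "payload": {"commands": [{"dx": -0.1, "dy": 0.3, "dz": 0, "spin": 0, "hand": 1}, {"dx": -0.1, "dy": 0.3, "dz": 0, "spin": 0, "hand": 1}, {"dx": -0.1, "dy": 0.3, "dz": 0, "spin": 0, "hand": 1}, {"dx": 0, "dy": 0, "dz": 0, "spin": 0, "hand": 1}, {"dx": 0, "dy": 0, "dz": 0, "spin": 0, "hand": 1}]}}

```text
t: 15.65
eef_pos: [0.5393, 0.1552, 0.2378]
ee_rot: [0.737, 1.571, 1.036]
force: [-0.3, 0.5, -1.9]
width: 0.0155
```

Emit:
{"api": "apply_moves", "payload": {"commands": [{"dx": -0.1, "dy": 0.3, "dz": 0, "spin": 0, "hand": 1}, {"dx": -0.1, "dy": 0.3, "dz": 0, "spin": 0, "hand": 1}, {"dx": -0.1, "dy": 0.3, "dz": 0, "spin": 0, "hand": 1}, {"dx": 0, "dy": 0, "dz": 0, "spin": 0, "hand": 1}, {"dx": 0, "dy": 0, "dz": 0, "spin": 0, "hand": 1}]}}

```text
t: 16.27
eef_pos: [0.539, 0.1561, 0.2378]
ee_rot: [-2.831, 1.571, -2.533]
force: [-1.0, -0.3, -1.6]
width: 0.0157
```

Emit:
{"api": "apply_moves", "payload": {"commands": [{"dx": -0.1, "dy": 0.2, "dz": 0, "spin": 0, "hand": 1}, {"dx": 0, "dy": 0.2, "dz": 0, "spin": 0, "hand": 1}, {"dx": -0.1, "dy": 0.2, "dz": 0, "spin": 0, "hand": 1}, {"dx": 0, "dy": 0, "dz": 0, "spin": 0, "hand": 1}, {"dx": 0, "dy": 0, "dz": 0, "spin": 0, "hand": 1}]}}

```text
t: 16.9
eef_pos: [0.5388, 0.1567, 0.2378]
ee_rot: [-2.262, 1.571, -1.964]
force: [-0.3, -0.0, -0.7]
width: 0.016
```

```bash
python3 - <<'E'
from h import *
s=st();np.save('w8.npy',s,allow_pickle=True)
im=viewer.grab_frame('wrist')[:,:,::-1];cv2.imwrite('pics/w8.png',im)
cv2.imwrite('pics/w8c.png',cv2.resize(im[190:260,220:380],None,fx=5,fy=5,interpolation=cv2.INTER_NEAREST))
E
```

```text
t 16.9 pos [0.5388 0.1567 0.2378] q [ 0.632  0.339 -0.448  0.    -0.783 -1.904] w 0.016 F [-0.3 -0.  -0.7] M [ 0.01 -0.01  0.03] jaw 107.11 tilt [-0. -0. -1.]
```

View pics/w8c.png

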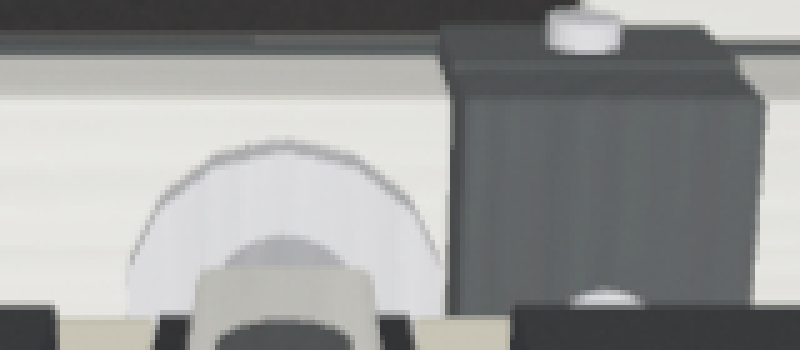

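Only a sliver is left between the rim (crop column about 443) and the stop face (about 450), roughly 0.7 mm.

Emit:
{"api": "apply_moves", "payload": {"commands": [{"dx": -0.1, "dy": 0.2, "dz": 0, "spin": 0, "hand": 1}, {"dx": 0, "dy": 0.2, "dz": 0, "spin": 0, "hand": 1}, {"dx": -0.1, "dy": 0.2, "dz": 0, "spin": 0, "hand": 1}, {"dx": 0, "dy": 0, "dz": 0, "spin": 0, "hand": 1}, {"dx": 0, "dy": 0, "dz": 0, "spin": 0, "hand": 1}]}}

```text
t: 17.58
eef_pos: [0.5386, 0.1573, 0.2378]
ee_rot: [-1.235, 1.571, -0.936]
force: [0.5, 0.1, -1.8]
width: 0.0157
```

Emit:
{"api": "apply_moves", "payload": {"commands": [{"dx": -0.1, "dy": 0.2, "dz": 0, "spin": 0, "hand": 1}, {"dx": 0, "dy": 0.2, "dz": 0, "spin": 0, "hand": 1}, {"dx": -0.1, "dy": 0.2, "dz": 0, "spin": 0, "hand": 1}, {"dx": 0, "dy": 0, "dz": 0, "spin": 0, "hand": 1}, {"dx": 0, "dy": 0, "dz": 0, "spin": 0, "hand": 1}]}}

```text
t: 18.2
eef_pos: [0.5385, 0.1576, 0.2378]
ee_rot: [-1.836, 1.57, -1.537]
force: [2.7, -4.1, -1.6]
width: 0.0157
```

Contact at about 4.7 N. Small steps up to 10 N.

Emit:
{"api": "apply_moves", "payload": {"commands": [{"dx": 0, "dy": 0.15, "dz": 0, "spin": 0, "hand": 1}, {"dx": -0.1, "dy": 0.15, "dz": 0, "spin": 0, "hand": 1}, {"dx": 0, "dy": 0, "dz": 0, "spin": 0, "hand": 1}, {"dx": 0, "dy": 0, "dz": 0, "spin": 0, "hand": 1}, {"dx": 0, "dy": 0, "dz": 0, "spin": 0, "hand": 1}]}}

```text
t: 18.82
eef_pos: [0.5385, 0.1577, 0.2378]
ee_rot: [-1.806, 1.57, -1.508]
force: [3.1, -5.2, -1.4]
width: 0.0155
```

```bash
python3 -c "
from h import *
s=st();print(s['force']@np.array([-.294,.956,0]))"
```

```text
t 18.82 pos [0.5385 0.1577 0.2378] q [ 6.340e-01  3.390e-01 -4.490e-01  1.000e-03 -7.840e-01 -1.907e+00] w 0.0155 F [ 3.1 -5.2 -1.4] M [-2.3  -1.37 -0.02] jaw 107.11 tilt [ 0.    -0.001 -1.   ]
-5.889762694405333
```

Emit:
{"api": "apply_moves", "payload": {"commands": [{"dx": -0.1, "dy": 0.2, "dz": 0, "spin": 0, "hand": 1}, {"dx": 0, "dy": 0.2, "dz": 0, "spin": 0, "hand": 1}, {"dx": -0.1, "dy": 0.2, "dz": 0, "spin": 0, "hand": 1}, {"dx": 0, "dy": 0, "dz": 0, "spin": 0, "hand": 1}, {"dx": 0, "dy": 0, "dz": 0, "spin": 0, "hand": 1}]}}

```text
t: 19.45
eef_pos: [0.5384, 0.158, 0.2378]
ee_rot: [-1.828, 1.569, -1.529]
force: [4.6, -7.8, -2.6]
width: 0.0157
```

```bash
python3 -c "
from h import *
s=st();print(s['force']@np.array([-.294,.956,0]))"
```

```text
t 19.45 pos [0.5384 0.158  0.2378] q [ 0.635  0.339 -0.449  0.002 -0.784 -1.908] w 0.0157 F [ 4.6 -7.8 -2.6] M [-3.25 -2.01 -0.07] jaw 107.11 tilt [ 0.    -0.002 -1.   ]
-8.799667087203977
```

Emit:
{"api": "apply_moves", "payload": {"commands": [{"dx": -0.1, "dy": 0.3, "dz": 0, "spin": 0, "hand": 1}, {"dx": 0, "dy": 0, "dz": 0, "spin": 0, "hand": 1}, {"dx": 0, "dy": 0, "dz": 0, "spin": 0, "hand": 1}, {"dx": 0, "dy": 0, "dz": 0, "spin": 0, "hand": 1}, {"dx": 0, "dy": 0, "dz": 0, "spin": 0, "hand": 1}]}}

```text
t: 20.08
eef_pos: [0.5383, 0.1581, 0.2378]
ee_rot: [-1.838, 1.569, -1.539]
force: [5.7, -10.5, -2.4]
width: 0.0159
```

Emit:
{"api": "apply_moves", "payload": {"commands": [{"dx": 0, "dy": 0, "dz": 0, "spin": 0, "hand": 1}, {"dx": 0, "dy": 0, "dz": 0, "spin": 0, "hand": 1}, {"dx": 0, "dy": 0, "dz": 0, "spin": 0, "hand": 1}, {"dx": 0, "dy": 0, "dz": 0, "spin": 0, "hand": 1}, {"dx": 0, "dy": 0, "dz": 0, "spin": 0, "hand": 1}]}}

```text
t: 20.7
eef_pos: [0.5383, 0.1581, 0.2378]
ee_rot: [-1.843, 1.569, -1.544]
force: [5.8, -9.7, -2.1]
width: 0.0157
```

Emit:
{"api": "apply_moves", "payload": {"commands": [{"dx": 0, "dy": 0, "dz": 0, "spin": 0, "hand": 1}, {"dx": 0, "dy": 0, "dz": 0, "spin": 0, "hand": 1}, {"dx": 0, "dy": 0, "dz": 0, "spin": 0, "hand": 1}, {"dx": 0, "dy": 0, "dz": 0, "spin": 0, "hand": 1}, {"dx": 0, "dy": 0, "dz": 0, "spin": 0, "hand": 1}]}}

```text
t: 21.32
eef_pos: [0.5384, 0.1581, 0.2378]
ee_rot: [-1.825, 1.569, -1.527]
force: [5.5, -9.1, -2.7]
width: 0.0157
```

```bash
python3 -c "
from h import *
s=st();print(s['force']@np.array([-.294,.956,0]))"
```

```text
t 21.32 pos [0.5384 0.1581 0.2378] q [ 0.635  0.339 -0.449  0.002 -0.784 -1.909] w 0.0157 F [ 5.5 -9.1 -2.7] M [-3.79 -2.26 -0.01] jaw 107.11 tilt [ 0.    -0.002 -1.   ]
-10.31398999040596
```

The push stayed near 10–11 N for over a second. I'll ease it to about 4 N, seat it lightly, then open slowly.

Emit:
{"api": "apply_moves", "payload": {"commands": [{"dx": 0.2, "dy": -0.6, "dz": -0.2, "spin": 0, "hand": 1}, {"dx": 0.1, "dy": -0.4, "dz": -0.2, "spin": 0, "hand": 1}, {"dx": 0, "dy": 0, "dz": -0.1, "spin": 0, "hand": 1}, {"dx": 0, "dy": 0, "dz": 0, "spin": 0, "hand": 1}, {"dx": 0, "dy": 0, "dz": 0, "spin": 0, "hand": 1}], "grip_force": 40}}

```text
t: 21.95
eef_pos: [0.5385, 0.1577, 0.2376]
ee_rot: [-1.531, 1.57, -1.232]
force: [2.1, -5.6, 0.9]
width: 0.016
```

```bash
python3 -c "
from h import *
s=st();print(s['force']@np.array([-.294,.956,0]))"
```

```text
t 21.95 pos [0.5385 0.1577 0.2376] q [ 6.340e-01  3.390e-01 -4.490e-01  1.000e-03 -7.830e-01 -1.907e+00] w 0.016 F [ 2.1 -5.6  0.9] M [-2.16 -0.88  0.02] jaw 107.12 tilt [ 0.    -0.001 -1.   ]
-5.972594804705645
```

Emit:
{"api": "apply_moves", "payload": {"commands": [{"dx": 0, "dy": 0, "dz": 0, "spin": 0, "hand": 0.7}, {"dx": 0, "dy": 0, "dz": 0, "spin": 0, "hand": 0.5}, {"dx": 0, "dy": 0, "dz": 0, "spin": 0, "hand": 0.5}, {"dx": 0, "dy": 0, "dz": 0, "spin": 0, "hand": 0.5}, {"dx": 0, "dy": 0, "dz": 0, "spin": 0, "hand": 0.5}], "grip_force": 10}}

```text
t: 22.58
eef_pos: [0.5383, 0.1582, 0.2373]
ee_rot: [1.231, 1.571, 1.529]
force: [0.3, -0.3, -0.2]
width: 0.0435
```

```bash
python3 - <<'E'
from h import *
s=st();np.save('w9.npy',s,allow_pickle=True)
im=viewer.grab_frame('wrist')[:,:,::-1];cv2.imwrite('pics/w9.png',im)
cv2.imwrite('pics/w9c.png',cv2.resize(im[180:360,180:400],None,fx=3,fy=3,interpolation=cv2.INTER_NEAREST))
E
```

```text
t 22.57 pos [0.5383 0.1582 0.2373] q [ 0.635  0.34  -0.449 -0.    -0.782 -1.907] w 0.0435 F [ 0.3 -0.3 -0.2] M [-0.02  0.03  0.01] jaw 107.11 tilt [ 0.  0. -1.]
```

View pics/w9c.png

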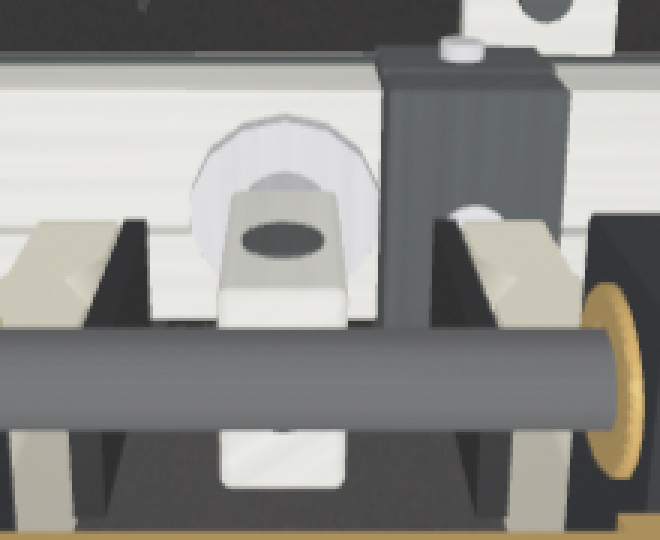

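The fingers are clear on both sides, and the rim meets the stop at crop (380,200). Lifting straight away.

Emit:
{"api": "apply_moves", "payload": {"commands": [{"dx": 0, "dy": 0, "dz": 10, "spin": 0, "hand": 0.5}, {"dx": 0, "dy": 0, "dz": 30, "spin": 0, "hand": 0.5}, {"dx": 0, "dy": 0, "dz": 40, "spin": 0, "hand": 0.5}, {"dx": 0, "dy": 0, "dz": 30, "spin": 0, "hand": 0.5}, {"dx": 0, "dy": 0, "dz": 0, "spin": 0, "hand": 0.5}]}}

```text
t: 23.25
eef_pos: [0.5389, 0.1584, 0.3508]
ee_rot: [0.222, 1.565, 0.521]
force: [-1.2, -0.1, -0.8]
width: 0.044
```

```bash
python3 - <<'E'
from h import *
s=st();np.save('w10.npy',s,allow_pickle=True)
im=viewer.grab_frame('wrist')[:,:,::-1];cv2.imwrite('pics/w10.png',im)
cv2.imwrite('pics/w10c.png',cv2.resize(im[160:270,220:380],None,fx=4.8,fy=4.8,interpolation=cv2.INTER_NEAREST))
im=viewer.grab_frame('scene')[:,:,::-1];cv2.imwrite('pics/s10.png',im)
E
```

```text
t 23.25 pos [0.5389 0.1584 0.3508] q [ 6.350e-01  2.140e-01 -3.200e-01  1.000e-03 -1.031e+00 -1.907e+00] w 0.044 F [-1.2 -0.1 -0.8] M [-0.02  0.02  0.03] jaw 107.13 tilt [ 0.005  0.003 -1.   ]
```

View pics/w10c.png

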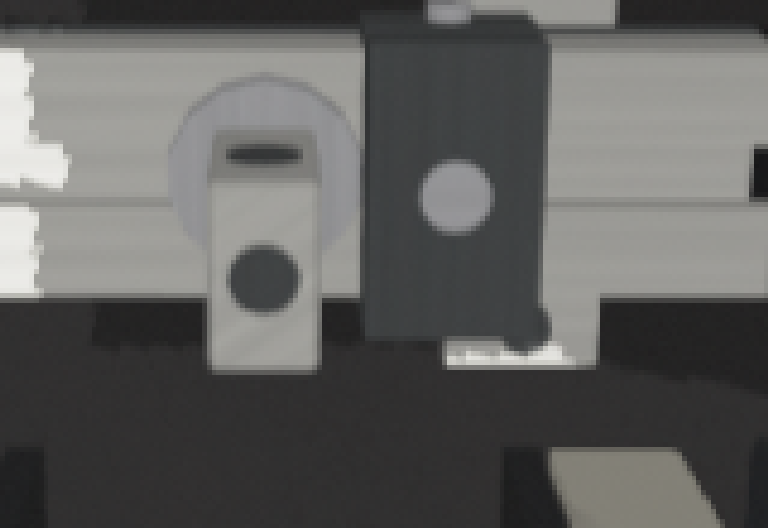

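View pics/s10.png

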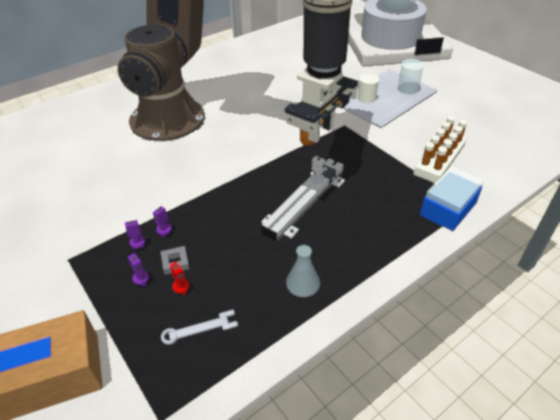

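The post stands upright and crosswise, its rim at crop (362,165) against the stop face. The gripper is clear, and the flask, wrench and look-alikes are where they were. Handing in.

```bash
python3 - <<'E'
from station import arm
print(arm.job_done())
E
```

```text
the job is handed in; nothing more can be done
None
```

The post is locked in the rail, standing upright against the end stop. I handed the job in after about 23 s of the 58 s allowed.

- **Insertion:** I lifted the silver post from the stand and lowered its foot into the slot about 12 cm short of the stop. The flange touched the lips with about 6 N.
- **Twist and slide:** I turned it −90°, which left the foot within about half a degree of crosswise, then slid it along until I felt the stop.
- **Push:** The readings were 9–12 N along the rail for about 1.3 s; the highest was about 12 N. These are end-of-call readings, so brief peaks in between weren't seen. There was also a sideways force of a few newtons during the push.
- **Release:** I eased the push to about 6 N, opened the fingers and rose straight up.

**Last checks:** The wrist view shows the post upright and crosswise, with its rim at the stop face. The picture can't rule out a gap of a few tenths of a millimetre. In the scene view the flask, wrench and look-alikes haven't moved. The bottle was mostly hidden behind the gripper there, but nothing in the moves came near it. None of these checks failed. The first three move calls were refused for missing keys and did not move the arm.

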